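# Third hand: hold the valve block to the power pack

## Robot

A 7-joint arm with a two-finger parallel gripper is mounted at the origin on the work surface. World frame = base frame: x ahead of the robot, y to its left, z up, the work surface at z = 0. Lengths are in m, angles in rad, forces in N, time in s.
With the tool pointing down it reaches from about 0.4 to 0.875 m from the base axis. Payload 19.3 kg.
Tool frame: the origin (TCP) lies between the finger pads; the fingertips stand 17 mm ahead of it and the grasp point (between the pads) lies 2 mm behind it; z points along the fingers, x is the direction in which the jaws open and shut, and the axes are right-handed (so a half turn about z gives the same grasp; the last joint's range is limited). The gripper opens to 85 mm and grips with 20 to 120 N. Pads are 22 mm wide; open, the fingers measure 114 mm over their backs; the gripper's body (76 mm by 85 mm) begins 54 mm behind the grasp point. The pads swing forward as they close: fully open they stand 13 mm farther back than shut.
Start: joints at [-1.27, 0.521, -0.036, 1.599, 0.021, 1.021, -0.113], TCP at [0.226, 0.583, 0.248] pointing down, gripper open.
Joint ranges: [-2.91, 2.91], [-0.3, 2.13], [-1.5, 1.42], [0.17, 2.43], [-1.26, 4.41], [0.16, 1.93], [-2.52, 2.52]. Speed limits (rad/s): [1.89, 1.89, 2.39, 2.39, 3.01, 3.01, 3.01].

## Interface

Orientations are given as [roll, pitch, yaw] about the fixed x, y, z axes, in that order (R = Rz(yaw) Ry(pitch) Rx(roll)).
In Python, from workcell import bot gives the robot as it stands. The module is installed in compiled form; this text tells all that it offers.
- The arm moves only by the tool arm_command, never from a script. Its argument "targets" is a list of rows, each a list of 6 numbers: the shift along the tool's x, y, z in mm, then the turn, a rotation vector about the tool's x, y, z in degrees. In form: [[x, y, z, wx, wy, wz], ...]. A call has 1 to 8 rows; each row shifts and turns the pose as measured when the row begins, along the tool's axes as they then stand; what a row does not reach is not made up. A row lasts 1/10 s, in which the tool goes at most 50 mm and 8.59 degrees, less where a joint would pass 70% of its speed; a pose out of reach is approached as far as the arm can. A call is refused whole if a number of a shift passes 50 or a number of a turn 8.59, either way. A call with a gripper value outside its range is refused whole. "grip" is the opening in per cent of the stroke, from 0 (shut) to 100 (fully open), set as the call begins (left out, the last holds). The fingers move at their own pace and stop on an object; "grip_force" is the grip in N (left out, the last holds). Time passes only in rows, so rows that do not move let the fingers close. It gives the time, the measured TCP pose, the force and the opening at its end, in the units of the state.
- bot.observe(): the state, without advancing time (a new reading comes with each control period).
- bot.grab_frame(name): name is "side" or "top" or "wrist"; returns a dict with "color" (480x640x3 uint8, red, green, blue), "depth" (480x640 float32, m along the optical axis (not along the pixel's ray), 0 where there is no reading), "fov_y" (degrees; the focal length in pixels is half the picture's height over the tangent of half this angle, whatever the lens; pixels are square), "cx", "cy" (the principal point, pixels), "D" ([k1, k2, p1, p2, k3] as OpenCV has them; the pictures are not rectified), "R" (3x3) and "t" (3): a world point X has camera coordinates R X + t; the wrist camera has in their place "hand_eye" (4x4, takes a point from camera to tool coordinates, whose origin is the TCP and whose axes are the tool frame's). Camera axes: x right, y down, z forward; pixel columns grow to the right and rows downward; lengths in m; the calibration is good to about 2 mm. A picture is of the moment at which its call begins: read the wrist's pose just before it.
- bot.job_done(): hands the job in, once; it reports no verdict.
The state is a dict: "clock": time; "qpos": joint angles; "qd": joint speeds; "joint_efforts": joint torques, N m; "position": TCP position; "tool_rot": TCP orientation; "force": force on the tool from outside, world axes, zero at the start; "moment": the same for the moment, N m; "grip_width": finger opening in m.
Only numpy, scipy, OpenCV 4.12 (cv2) and the standard library are available. Lean on these libraries where they do the work, as an engineer would, in place of code of your own. Each camera call takes 0.05 s, during which the arm holds its last target. There are 200 camera calls.

## Task

Slide the vice's jaw well open, lift the drilled valve block out and hold it, upright as it stood, with its mounting face (the one against the fixed jaw, with two ports between four bolt holes) flat on the raised pad of the power pack's manifold, edges flush all round, so that I can put the bolts in. Bring it up gently, press steadily with about 12 N and finish like that: still gripping and pressing it, with nothing else carrying it. Leave the other things on the bench where they are.

Things in the scene. Friction and masses are not known exactly. Their poses are not given: they have to be found in the camera images.
- vise: grey quick-slide machine vice bolted down, 100 mm jaws, tops 75 above the bench; its cam lever is already released. Origin on the bench midway between the closed jaws (41 apart); x points to the fixed jaw, y along the jaws, z up. Moving jaw, screw and knob lie to -x. Front bridge (78 wide, 62 high) at x -106 to -90, lever on it 78 high; bed 35 high, x -105 to 60
- jaw (a joint): opening of the moving jaw from its closed place against the block, 0 to 0.035 m; it slides along the vice's -x, with its screw and knob, takes about 5 N and stays where it is left
- jaw_knob (a point): centre of the round black knob on the outer end of the vice's screw: diameter 36, 22 thick along the vice's x, 46 above the bench, 127 from the vice's origin along its -x when closed. Moves with the jaw; can be pinched from above across its diameter (along the vice's y)
- block_center (a point): centre of the loose drilled aluminium valve block, 40 (x) x 50 (y) x 70 (z, upright), about 0.36 kg, in the vice, axes as the vice's: its 40 lies between the jaws, its 50 apart end faces are free to grip from above. It stands on two 10 mm parallels: underside 45, top 115 above the bench, 40 above the jaws; up to 12 off the jaws' middle in y
- block_face (a point): centre of the block's mounting face (four bolt holes, two ports), the 50 x 70 face on its +x side, 20 from its centre, towards the fixed jaw
- pad (a point): centre of the front face of the raised valve pad on the pack's aluminium manifold: upright, facing the robot, 50 wide (y) x 70 high (z), 4 proud, centre 80 above the bench. Its x axis points level into the manifold, z up. With the block flush on it the block's underside is 45 above the bench
- unit (a joint): how far the power pack has given on its rubber buffers, in m along the pad's x axis, 0 at rest; they give 1 mm for every 4 N pressed on the pad (12 N is 3 mm) and spring back
- pack: horizontal hydraulic power pack on four rubber buffers fixed to the bench, 380 long: white tank to the pad's -y, 84 wide manifold, black motor to +y. Origin on the bench below the pad's face, axes as the pad's. Nothing of it stands further out than the pad; manifold top 134, the rest below 150 above the bench
- wrench: a loose steel combination spanner, 170 long, lying in front of the pack's tank; a bystander, origin under its middle
- breather: a loose red tank breather cap, diameter 42, 26 high, beside the vice's front bridge; a bystander, origin under its middle
- tray: a loose blue tray of bolts, 100 x 75 x 28 high, in front of the pack's motor; a bystander, origin under its middle
- pump: a loose aluminium gear pump lying behind the vice, 70 x 100 with its shaft, 56 high; a bystander, origin under its middle
- pendant: a loose yellow two-button control box beside the vice, 105 x 52 x 40 high; a bystander, origin under its middle
- driver: a loose screwdriver, 160 long, beside the vice's screw; a bystander, origin under its middle
- coil: a loose black solenoid coil, 36 x 50, 62 high, in the middle of the bench near the robot; a bystander, origin under its middle

How it is judged:
By the outcome, as a careful person would: the job done as asked, in the order asked, and still so for the second after the job is handed in, while the arm keeps its last pose, push and grip.
It also fails if it takes over 64 s, if anything falls off the work surface, if the arm or the gripper's body presses on something with over 40 N, if the wrist force passes 120 N, or if a joint passes its speed limit or range.

## Working session

There is one attempt and no reset: what is moved stays moved. The work goes in short steps, Python scripts to look and compute and a tool call to move; the robot and the scene stay as the last step left them, time stands still between calls to the robot, and variables do not carry over. Pictures are saved under pics/ and viewed, about 8 in all and at most 12, crops included, and the job is handed in when it is done.

Besides the shell and the picture viewer there is one more tool, called after ">>>" as name(argument=value, ...) on one line, values as JSON. arm_command: Moves the arm, as the interface text tells. Its arguments: {"type":"object","properties":{"targets":{"type":"array"},"grip":{"type":"number"},"grip_force":{"type":"number"}},"required":["targets"]}

```bash
mkdir -p pics; cat > h.py <<'E'
import numpy as np, cv2
from workcell import bot
def K(f):
    F=240/np.tan(np.radians(f["fov_y"])/2); return np.array([[F,0,f["cx"]],[0,F,f["cy"]],[0,0,1.]])
def rpy(a):
    from scipy.spatial.transform import Rotation as R
    return R.from_euler('xyz',a).as_matrix()
def grab(n):
    s=bot.observe(); f=bot.grab_frame(n); f=dict(f)
    if "R" not in f:
        H=np.array(f["hand_eye"]); T=np.eye(4); T[:3,:3]=rpy(s["tool_rot"]) if np.size(s["tool_rot"])==3 else np.array(s["tool_rot"]); T[:3,3]=s["position"]
        W=T@H; f["R"]=W[:3,:3].T; f["t"]=-f["R"]@W[:3,3]
    f["R"]=np.array(f["R"]);f["t"]=np.array(f["t"]); np.save(""+n+".npy",f,allow_pickle=True)
    cv2.imwrite("pics/%s_%d.png"%(n,round(s["clock"]*100)),f["color"][:,:,::-1]); return f
def load(n): return np.load(""+n+".npy",allow_pickle=True).item()
def world(f,uv,d=None,z=None):
    uv=np.array(uv,float).reshape(-1,2); p=cv2.undistortPoints(uv[:,None],K(f),np.array(f["D"],float))[:,0]
    r=np.c_[p,np.ones(len(p))]
    if z is None:
        if d is None: d=np.array([f["depth"][int(round(v)),int(round(u))] for u,v in uv])
        return (r*np.reshape(d,(-1,1))-f["t"])@f["R"]
    c=-f["R"].T@f["t"]; w=r@f["R"]; return c+w*((np.asarray(z)-c[2])/w[:,2])[:,None]
def cloud(f):
    v,u=np.nonzero(f["depth"]>0); return world(f,np.c_[u,v],f["depth"][v,u]),u,v
def proj(f,X): return cv2.projectPoints(np.array(X,float).reshape(-1,1,3),cv2.Rodrigues(f["R"])[0],f["t"],K(f),np.array(f["D"],float))[0][:,0]
E
python3 - <<'E'
from h import *
s=bot.observe(); print(s)
for n in("top","side"):
    f=grab(n); print(n,f["fov_y"],f["D"],-f["R"].T@f["t"],(f["depth"]>0).mean())
E
ls pics
```

```text
{'clock': 0.0, 'qpos': array([-1.27020743,  0.5220084 , -0.03634279,  1.59999775,  0.02121668,
        1.02108728, -0.11277689]), 'qd': array([-0.00060919, -0.00059142, -0.00143068, -0.00031894,  0.00010028,
        0.00081717, -0.00127902]), 'joint_efforts': array([-2.26238262e-03, -9.27099752e+01,  1.97868124e+00, -3.69929087e+01,
        1.76414702e-02,  8.11348145e-03,  3.85943770e-05]), 'position': array([0.22638488, 0.58222477, 0.24773272]), 'tool_rot': array([3.14150707e+00, 1.11192881e-03, 1.20004240e+00]), 'force': array([0.30063245, 0.43326768, 0.0445075 ]), 'moment': array([-0.04025037, -0.0105202 ,  0.00824974]), 'grip_width': 0.0856021948924718}
top 45.420536893497584 [-0.11418648  0.          0.          0.          0.        ] [ 0.34192294 -0.01632833  1.14441324] 0.9959309895833334
side 43.30834097943864 [-0.06563509  0.          0.          0.          0.        ] [ 0.27190194 -1.00563708  0.7735039 ] 0.99548828125
side_5.png
top_0.png
```

View pics/top_0.png

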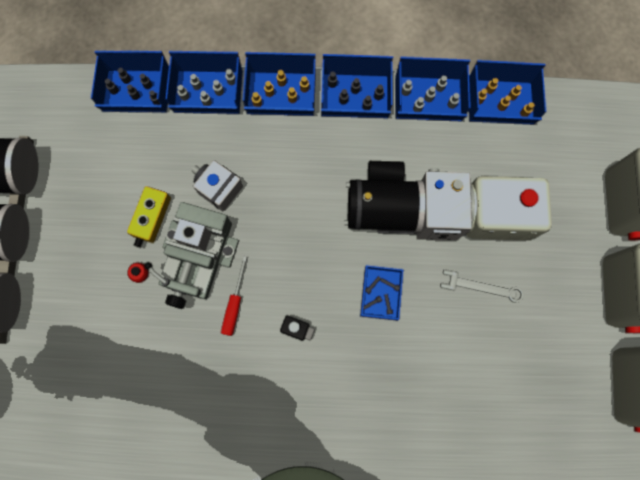

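View pics/side_5.png

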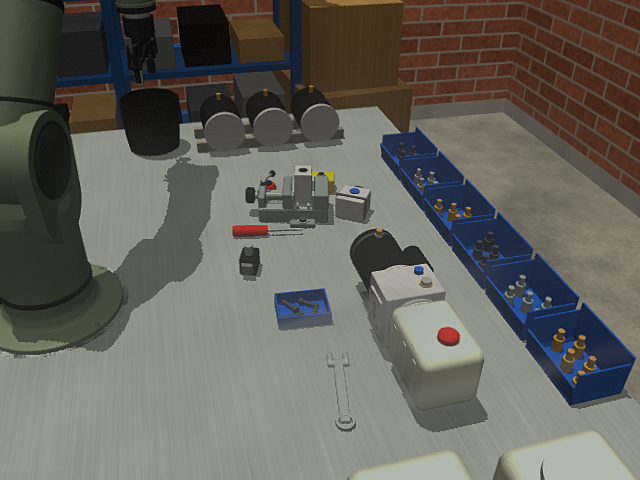

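The top view shows the vice at about (195,245) with the block top at (190,232) and the knob at (176,300). The manifold is at (447,200) with its pad at (443,236), and the tray is at (381,293). The side view agrees. Next I'll fit the geometry from the depth.

```bash
python3 - <<'E'
from h import *
f=load("top"); g=load("side")
P,u,v=cloud(f); Q,a,b=cloud(g)
print("bench z",np.median(P[(u>250)&(u<340)&(v>200)&(v<300)][:,2]))
print(world(f,[(190,232),(176,300),(447,200),(381,293),(480,285),(240,300),(297,327),(138,272),(147,214),(217,183)]).round(3))
m=(u>150)&(u<250)&(v>190)&(v<310)
B=P[m&(P[:,2]>.108)&(P[:,2]<.122)]; print("top blk",len(B),B.mean(0),cv2.minAreaRect(B[:,:2].astype(np.float32)*1000))
J=P[m&(P[:,2]>.068)&(P[:,2]<.082)]; print("jaws",len(J),cv2.minAreaRect(J[:,:2].astype(np.float32)*1000))
B2=Q[(a>240)&(a<340)&(b>150)&(b<230)]; c=B2[(B2[:,2]>.112)&(B2[:,2]<.119)]; print("side blk",len(c),c.mean(0),cv2.minAreaRect(c[:,:2].astype(np.float32)*1000))
M=P[(u>415)&(u<480)&(v>165)&(v<245)]; c=M[(M[:,2]>.128)&(M[:,2]<.139)]; print("manif",len(c),c.mean(0),cv2.minAreaRect(c[:,:2].astype(np.float32)*1000))
c=M[(M[:,2]>.105)&(M[:,2]<.122)]; print("padtop",len(c),c)
def show(f,x0,y0,x1,y1,s): return cv2.resize(f["color"][y0:y1,x0:x1,::-1],None,fx=s,fy=s,interpolation=cv2.INTER_CUBIC)
A=show(f,120,180,260,320,4); C=show(f,415,160,515,260,4)
cv2.imwrite("pics/c1.png",np.hstack([cv2.resize(A,(420,420)),cv2.resize(C,(370,420))]) )
A=show(g,230,150,380,240,4); C=show(g,340,220,490,310,4)
E

```

```text
bench z -0.0006949073543473896
[[ 0.562  0.225  0.117]
 [ 0.44   0.253  0.066]
 [ 0.634 -0.247  0.131]
 [ 0.474 -0.141 -0.001]
 [ 0.495 -0.34   0.007]
 [ 0.45   0.139  0.011]
 [ 0.398  0.022  0.062]
 [ 0.496  0.345  0.027]
 [ 0.611  0.332  0.044]
 [ 0.676  0.193  0.055]]
top blk 571 [0.56080871 0.22718514 0.11448805] ((561.4261474609375, 228.07456970214844), (50.51093673706055, 40.780616760253906), 75.67427825927734)
jaws 1772 ((542.4850463867188, 236.14251708984375), (106.84208679199219, 170.92832946777344), 68.41423797607422)
side blk 149 [0.55762757 0.22657905 0.11376708] ((558.7186889648438, 227.69039916992188), (54.405853271484375, 39.80672836303711), 77.49761962890625)
manif 2574 [ 0.63243529 -0.24810853  0.13297087] ((635.0883178710938, -249.5694122314453), (109.55779266357422, 119.41680908203125), 0.2675163447856903)
padtop 513 [[ 0.70386354 -0.22352053  0.10548082]
 [ 0.70118031 -0.22385611  0.11338884]
 [ 0.70276115 -0.22664878  0.10905914]
 ...
 [ 0.57575661 -0.26669548  0.10704014]
 [ 0.57615062 -0.26893985  0.10556372]
 [ 0.57605719 -0.2743019   0.10679216]]
```

View pics/c1.png

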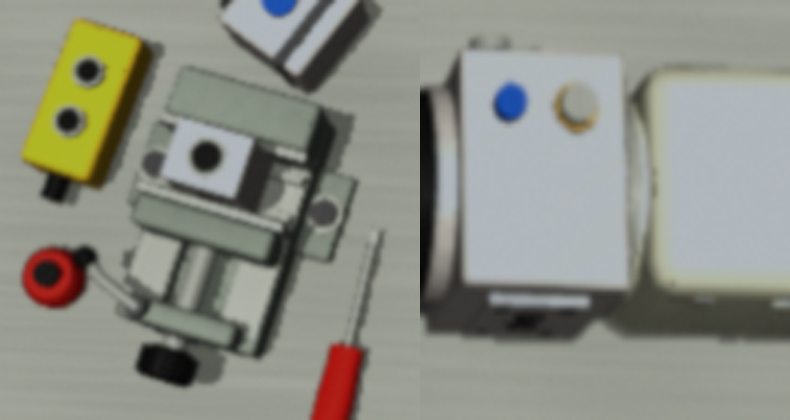

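The enlarged crops show the vice turned about -14°, with the block centred at y and the knob at lower left. The manifold's front edge is nearly along y. Next: the wrist camera's geometry and a first pose over the vice.

```bash
cat >> h.py <<'E'
from scipy.spatial.transform import Rotation as Rn
def delta(pos,yaw,tilt=None):
    "tool-axis shift mm and rotvec deg from present pose to (pos, yaw deg), tool down unless tilt matrix"
    s=bot.observe(); R0=rpy(s["tool_rot"]); R1=rpy([np.pi,0,np.radians(yaw)]) if tilt is None else tilt
    d=R0.T@(np.array(pos)-s["position"])*1e3; w=np.degrees(Rn.from_matrix(R0.T@R1).as_rotvec())
    print("shift",d.round(1),"turn",w.round(2),"| pos",s["position"].round(4),"rpy",np.degrees(s["tool_rot"]).round(2),"F",s["force"].round(2),"grip",round(s["grip_width"],4),"t",round(s["clock"],2))
E
python3 - <<'E'
from h import *
f=grab("wrist"); s=bot.observe()
print(np.array(f["hand_eye"]).round(3),f["fov_y"])
delta([.50,.24,.30],75.7)
t=load("top")
print(world(t,[(415+461/3.7,160+281/4.2),(415+628/3.7,160+289/4.2)],z=[.134,.134]))
print(world(t,[(415+490/3.7,160+305/4.2),(415+590/3.7,160+307/4.2)],z=[.115,.115]))
E
```

```text
[[ 1.    -0.002 -0.001 -0.001]
 [ 0.002  0.957  0.289 -0.074]
 [ 0.001 -0.289  0.957 -0.125]
 [ 0.     0.     0.     1.   ]] 69.37182147582146
shift [-220.   379.   -51.9] turn [ 0.    0.05 -6.95] | pos [0.2264 0.5823 0.2479] rpy [1.800e+02 5.000e-02 6.875e+01] F [0.02 0.19 0.16] grip 0.0855 t 0.15
[[ 0.58817863 -0.41859741  0.134     ]
 [ 0.5874996  -0.50541256  0.134     ]]
[[ 0.58232848 -0.44080349  0.115     ]
 [ 0.58314922 -0.49369174  0.115     ]]
```

>>> arm_command(targets=[[-28,47,-7,0,0,-1],[-28,47,-7,0,0,-1],[-28,47,-7,0,0,-1],[-28,47,-7,0,0,-1],[-28,47,-7,0,0,-1],[-28,47,-7,0,0,-1],[-28,47,-7,0,0,-1],[0,0,0,0,0,0]])

```text
clock: 0.95
position: [0.4591, 0.3127, 0.2915]
tool_rot: [-3.141, 0.004, 1.331]
force: [-0.6, 0.5, -0.5]
grip_width: 0.0854
```

```bash
python3 - <<'E'
from h import *
delta([.50,.24,.30],75.7)
f=grab("wrist")
cv2.imwrite("pics/w1.png",f["color"][:,:,::-1])
t=load("top")
print(world(t,[(415+41/3.7,160+281/4.2),(415+208/3.7,160+289/4.2)],z=[.134,.134]))
print(world(t,[(415+70/3.7,160+300/4.2),(415+170/3.7,160+302/4.2)],z=[.115,.115]))
E
```

```text
shift [-61.   57.   -8.3] turn [-0.06  0.23  0.57] | pos [0.4591 0.3127 0.2915] rpy [-179.94    0.23   76.27] F [-0.56  0.51 -0.5 ] grip 0.0854 t 0.95
[[ 0.58114873 -0.20740393  0.134     ]
 [ 0.58032754 -0.29027855  0.134     ]]
[[ 0.57755058 -0.22550629  0.115     ]
 [ 0.57829499 -0.27599009  0.115     ]]
```

View pics/w1.png

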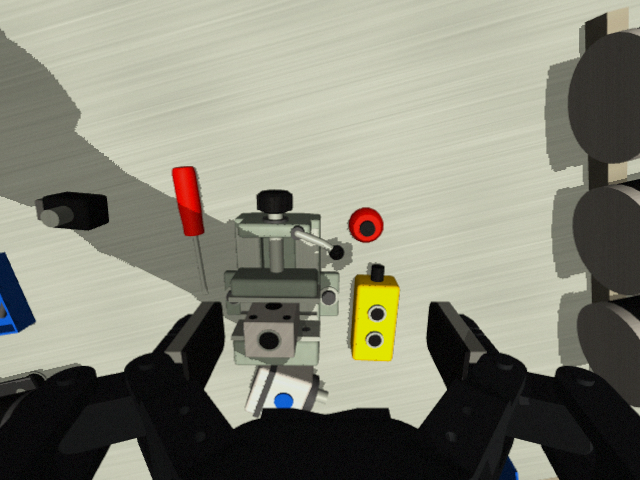

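The wrist view shows the knob at (275,201), the block's top around (270,340) and the lever ball at (336,252). I'll measure the knob and block from depth.

```bash
python3 - <<'E'
from h import *
f=load("wrist"); P,u,v=cloud(f)
m=(u>220)&(u<340)&(v>185)&(v<368)
B=P[m&(P[:,2]>.110)&(P[:,2]<.120)&(v>290)]; r=cv2.minAreaRect(B[:,:2].astype(np.float32)*1000); print("block",len(B),np.median(B[:,2]),r)
J=P[m&(P[:,2]>.071)&(P[:,2]<.079)&(v>255)]
yw=np.radians(-14.3); X=np.array([np.cos(yw),np.sin(yw)]); Y=np.array([-X[1],X[0]])
bc=np.array(r[0])/1e3
print("jaw tops rel block: x",np.percentile((J[:,:2]-bc)@X,[1,25,50,75,99]),"y",np.percentile((J[:,:2]-bc)@Y,[1,50,99]))
k=P[(u>250)&(u<300)&(v>185)&(v<220)&(P[:,2]>.03)]
kx=(k[:,:2]-bc)@X; ky=(k[:,:2]-bc)@Y
print("knob x",np.percentile(kx,[2,50,98]),"y",np.percentile(ky,[2,50,98]),"z max",np.percentile(k[:,2],98))
top=k[k[:,2]>.061]; print("knob top",top.mean(0))
jj=J[((J[:,:2]-bc)@X)<-.015]; print("moving jaw rect",cv2.minAreaRect(jj[:,:2].astype(np.float32)*1000))
E
```

```text
block 1845 0.11469491803830431 ((559.9228515625, 228.36692810058594), (50.233455657958984, 40.449745178222656), 75.91151428222656)
jaw tops rel block: x [-0.04783241 -0.03696743 -0.02427147  0.03850465  0.05866941] y [-0.04780887  0.0049421   0.04878938]
knob x [-0.13753611 -0.12624194 -0.10543729] y [-0.02173389  0.00186274  0.01863554] z max 0.06525508234495521
knob top [0.43680433 0.2600276  0.06282265]
moving jaw rect ((527.5901489257812, 250.14346313476562), (49.37465286254883, 128.33033752441406), 0.231310173869133)
```

```bash
python3 - <<'E'
from h import *
delta([.437,.259,.046],75.8)
E
```

```text
shift [-58.4  -5.6 245.3] turn [-0.15  0.2   0.59] | pos [0.457  0.3151 0.291 ] rpy [-179.85    0.2    76.39] F [ 0.19 -0.24 -0.48] grip 0.0851 t 1.0
```

>>> arm_command(targets=[[-30,-3,10,0,0,0.6],[-28,-3,30,0,0,0],[0,0,40,0,0,0],[0,0,40,0,0,0],[0,0,40,0,0,0],[0,0,0,0,0,0]])

```text
clock: 1.6
position: [0.4333, 0.2622, 0.1269]
tool_rot: [-3.139, -0.0, 1.327]
force: [-0.5, 0.1, 1.3]
grip_width: 0.0854
```

```bash
python3 - <<'E'
from h import *
delta([.437,.259,.046],75.8)
f=grab("wrist"); cv2.imwrite("pics/w2.png",f["color"][:,:,::-1])
P,u,v=cloud(f); bc=np.array([.437,.259]); X=np.array([.969,-.246]);Y=np.array([.246,.969])
x=(P[:,:2]-bc)@X;y=(P[:,:2]-bc)@Y
m=(abs(x)<.02)&(abs(y)<.03)&(P[:,2]>.055)&(P[:,2]<.068); print(m.sum(),P[m].mean(0),np.percentile(x[m],[2,98]),np.percentile(y[m],[2,98]))
E
```

```text
shift [-2.2  4.6 80.9] turn [-0.15 -0.01  0.21] | pos [0.4333 0.2622 0.1269] rpy [-1.7985e+02 -1.0000e-02  7.6010e+01] F [-0.55  0.08  1.3 ] grip 0.0854 t 1.6
1778 [0.43702011 0.25978393 0.06096903] [-0.01056275  0.01939417] [-0.01327428  0.01481349]
```

View pics/w2.png

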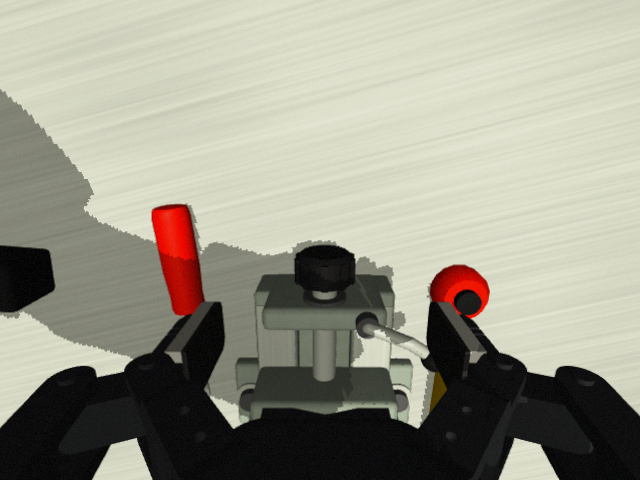

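The knob is at (324,268), midway between the fingers. I'll check that the finger clears the lever ball and the breather.

```bash
python3 - <<'E'
from h import *
t=load("top"); b=np.array([.437,.2595]); X=np.array([.969,-.246]);Y=np.array([.246,.969])
for n,uv,z in(("ball",(148,265),.07),("breather",(138,272),.026),("driver tip end",(230,334),.012),("driver handle top",(237,297),.02)):
    w=world(t,[uv],z=[z])[0]; print(n,w.round(3),"rel knob x,y mm",((w[:2]-b)@X*1e3).round(),((w[:2]-b)@Y*1e3).round())
delta([.437,.2595,.046],75.8)
E
```

```text
ball [0.504 0.312 0.07 ] rel knob x,y mm 52.0 68.0
breather [0.496 0.345 0.026] rel knob x,y mm 36.0 97.0
driver tip end [0.382 0.155 0.012] rel knob x,y mm -27.0 -115.0
driver handle top [0.454 0.144 0.02 ] rel knob x,y mm 45.0 -108.0
shift [-2.8  3.5 83.3] turn [-0.05 -0.13  0.2 ] | pos [0.4343 0.2629 0.1293] rpy [-1.7995e+02 -1.3000e-01  7.6000e+01] F [ 0.37 -0.24  1.49] grip 0.0853 t 1.65
```

>>> arm_command(targets=[[-3,3,28,0,0,0],[0,0,28,0,0,0],[0,0,24,0,0,0],[0,0,4,0,0,0]])

```text
clock: 2.05
position: [0.4402, 0.2647, 0.0516]
tool_rot: [3.136, -0.011, 1.329]
force: [-1.1, -2.6, 1.6]
grip_width: 0.0854
```

>>> arm_command(targets=[[0,0,0,0,0,0],[0,0,0,0,0,0],[0,0,0,0,0,0],[0,0,0,0,0,0],[0,0,0,0,0,0],[0,0,0,0,0,0],[0,0,0,0,0,0]], grip=0, grip_force=30)

```text
clock: 2.75
position: [0.4398, 0.26, 0.0576]
tool_rot: [3.136, -0.005, 1.325]
force: [5.4, 2.8, -33.3]
grip_width: 0.035
```

>>> arm_command(targets=[[0,0,2,0,0,0],[0,0,1,0,0,0],[0,0,0,0,0,0]])

```text
clock: 3.05
position: [0.4402, 0.2599, 0.0572]
tool_rot: [3.135, -0.005, 1.324]
force: [6.2, 3.2, -36.7]
grip_width: 0.0343
```

>>> arm_command(targets=[[0,0,-3,0,0,0],[0,0,0,0,0,0]])

```text
clock: 3.25
position: [0.4396, 0.2601, 0.0599]
tool_rot: [3.136, -0.005, 1.325]
force: [-0.6, -1.7, -1.5]
grip_width: 0.0343
```

```bash
python3 - <<'E'
from h import *
delta([.437,.2595,.046],75.8); f=grab("wrist"); cv2.imwrite("pics/w3.png",f["color"][150:480,100:540,::-1]); delta([.437,.2595,.046],75.8)
E
```

```text
shift [-1.3 -2.4 13.8] turn [ 0.3  -0.28  0.11] | pos [0.4396 0.2601 0.0599] rpy [179.7   -0.28  75.91] F [-0.6  -1.68 -1.49] grip 0.0343 t 3.25
shift [-1.3 -2.5 13.9] turn [ 0.3  -0.29  0.11] | pos [0.4396 0.2601 0.0599] rpy [179.7   -0.29  75.91] F [-1.19  1.14 -8.43] grip 0.0347 t 3.3
```

View pics/w3.png

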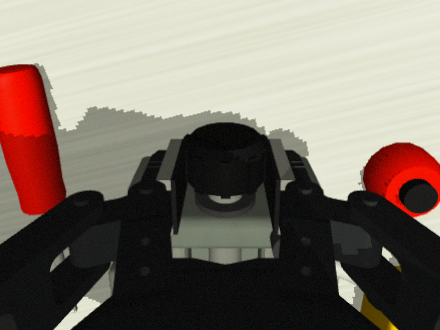

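The knob is between the pads at about (225,165) in the crop, and the vertical force has relaxed. I'll pull the jaw open gently along the tool's -y.

>>> arm_command(targets=[[0,-4,0,0,0,0],[0,-5,0,0,0,0],[0,-6,0,0,0,0],[0,-6,0,0,0,0],[0,-6,0,0,0,0],[0,0,0,0,0,0]])

```text
clock: 3.9
position: [0.415, 0.2664, 0.06]
tool_rot: [3.132, -0.007, 1.324]
force: [-5.0, 2.7, -13.3]
grip_width: 0.0343
```

>>> arm_command(targets=[[0,-5,0,0,0,0],[0,-4,0,0,0,0],[0,0,0,0,0,0]])

```text
clock: 4.2
position: [0.4068, 0.2684, 0.06]
tool_rot: [3.13, -0.007, 1.324]
force: [-1.3, 2.8, -15.3]
grip_width: 0.0343
```

```bash
python3 - <<'E'
from h import *
delta([.437,.2595,.15],75.8)
f=grab("top"); P,u,v=cloud(f); X=np.array([.969,-.246]);Y=np.array([.246,.969])
q=P[:,:2]-[.560,.228]; x=q@X;y=q@Y
m=(P[:,2]>.068)&(P[:,2]<.082)&(abs(y)>.03)&(abs(y)<.048)&(abs(x)<.1)
print(np.histogram(x[m],bins=np.arange(-.1,.07,.005)))
E
```

```text
shift [ -0.6  32.5 -89.7] turn [ 0.64 -0.42  0.03] | pos [0.4068 0.2684 0.06  ] rpy [179.36  -0.42  75.84] F [ -1.3    2.81 -15.26] grip 0.0343 t 4.2
(array([ 6, 20, 17,  2, 39, 47, 46, 41, 49, 14,  0,  0,  0,  0,  0,  0,  0,
        0,  0,  0,  0,  0,  0,  0, 29, 36, 50, 47, 45, 49, 41, 44, 16]), array([-1.00000000e-01, -9.50000000e-02, -9.00000000e-02, -8.50000000e-02,
       -8.00000000e-02, -7.50000000e-02, -7.00000000e-02, -6.50000000e-02,
       -6.00000000e-02, -5.50000000e-02, -5.00000000e-02, -4.50000000e-02,
       -4.00000000e-02, -3.50000000e-02, -3.00000000e-02, -2.50000000e-02,
       -2.00000000e-02, -1.50000000e-02, -1.00000000e-02, -5.00000000e-03,
        8.32667268e-17,  5.00000000e-03,  1.00000000e-02,  1.50000000e-02,
        2.00000000e-02,  2.50000000e-02,  3.00000000e-02,  3.50000000e-02,
        4.00000000e-02,  4.50000000e-02,  5.00000000e-02,  5.50000000e-02,
        6.00000000e-02,  6.50000000e-02]))
```

The moving jaw's face is now about 53 mm from the block's centre, so it is about 33 mm open. I'll release the knob and rise.

>>> arm_command(targets=[[0,0,0,0,0,0],[0,0,0,0,0,0],[0,0,0,0,0,0],[0,0,0,0,0,0],[0,0,0,0,0,0]], grip=100)

```text
clock: 4.75
position: [0.4086, 0.2693, 0.0618]
tool_rot: [3.128, -0.011, 1.322]
force: [-0.4, -0.3, 0.1]
grip_width: 0.0858
```

>>> arm_command(targets=[[0,0,-20,0,0,0],[0,0,-45,0,0,0],[0,0,-50,0,0,0],[0,0,-50,0,0,0],[0,0,-40,0,0,0],[0,0,-10,0,0,0],[0,0,0,0,0,0]])

```text
clock: 5.45
position: [0.4048, 0.2671, 0.2845]
tool_rot: [3.129, -0.011, 1.322]
force: [-0.1, 0.0, -1.0]
grip_width: 0.0855
```

```bash
python3 - <<'E'
from h import *
delta([.43,-.248,.28],90)
E
```

```text
shift [-493.1  151.3    1.2] turn [  0.81  -0.51 -14.26] | pos [0.4048 0.2671 0.2845] rpy [179.26  -0.6   75.75] F [-0.09  0.04 -0.98] grip 0.0855 t 5.45
```

>>> arm_command(targets=[[-45,20,0,0,0,-1.5],[-45,20,0,0,0,-1.5],[-45,15,0,0,0,-1.5],[-45,15,0,0,0,-1.5],[-45,10,0,0,0,-1.5],[-45,10,0,0,0,-1.5],[-45,5,0,0,0,-1.5],[-45,0,0,0,0,-1.5]])

```text
clock: 6.25
position: [0.4416, -0.1139, 0.2719]
tool_rot: [3.138, -0.005, 1.551]
force: [1.5, 0.7, -0.1]
grip_width: 0.0854
```

```bash
python3 - <<'E'
from h import *
delta([.43,-.248,.28],90,Rn.from_euler('xyz',[180,0,90],degrees=True).as_matrix()@Rn.from_rotvec([-16,0,0],degrees=True).as_matrix())
E
```

```text
shift [-134.3   -8.8   -8.8] turn [-15.77  -0.12  -1.19] | pos [ 0.4416 -0.1139  0.2719] rpy [179.77  -0.28  88.84] F [ 1.52  0.72 -0.08] grip 0.0854 t 6.25
```

>>> arm_command(targets=[[-40,-3,-3,-4,0,-0.5],[-40,-3,-3,-4,0,-0.5],[-40,-3,-3,-4,0,0],[-14,0,0,-4,0,0],[0,0,0,0,0,0],[0,0,0,0,0,0]])

```text
clock: 6.85
position: [0.4247, -0.2594, 0.2711]
tool_rot: [2.862, 0.002, 1.558]
force: [0.3, 0.8, -0.1]
grip_width: 0.0855
```

```bash
python3 - <<'E'
from h import *
delta([.43,-.248,.28],90)
f=grab("wrist"); cv2.imwrite("pics/w4.png",f["color"][:,:,::-1])
E
```

```text
shift [11.4  7.5 -7.2] turn [16.    0.19 -0.69] | pos [ 0.4247 -0.2594  0.2711] rpy [1.640e+02 9.000e-02 8.929e+01] F [ 0.34  0.81 -0.15] grip 0.0855 t 6.85
```

View pics/w4.png

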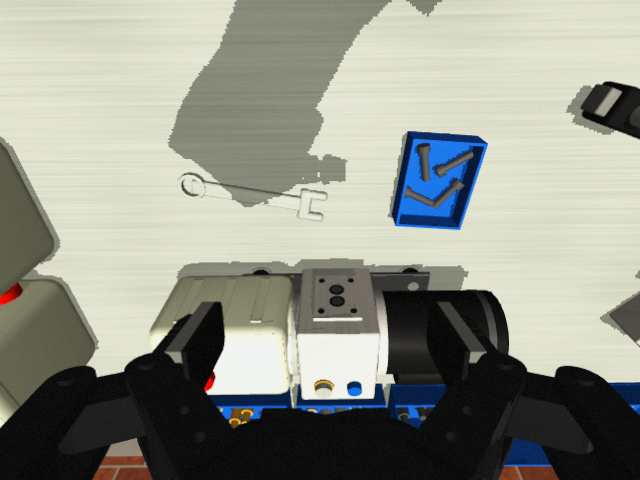

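The pad shows clearly at columns 310–362, rows 272–320. I'll fit its plane from depth, then make an upright orthophoto to read its edges.

```bash
python3 - <<'E'
from h import *
f=load("wrist"); P,u,v=cloud(f)
m=(abs(P[:,1]+.248)<.022)&(P[:,2]>.05)&(P[:,2]<.11)&(P[:,0]>.55)&(P[:,0]<.60)
A=P[m]; x0=np.median(A[:,0]); 
for _ in range(4):
    c,*_r=np.linalg.lstsq(np.c_[A[:,1]+.248,A[:,2]-.08,np.ones(len(A))],A[:,0],rcond=None); r=A[:,0]-np.c_[A[:,1]+.248,A[:,2]-.08,np.ones(len(A))]@c; A=A[abs(r)<2.5*r.std()]
print("plane x= %.4f + %.4f dy + %.4f dz"%(c[2],c[0],c[1]),len(A),r.std(),"yaw deg",np.degrees(np.arctan(-c[0])))
m=((abs(P[:,1]+.288)<.003)|(abs(P[:,1]+.208)<.003))&(P[:,2]>.05)&(P[:,2]<.12)&(P[:,0]>.55)&(P[:,0]<.60); 
for s in(-.288,-.208):
    k=m&(abs(P[:,1]-s)<.004); print(s,np.median(P[k][:,0]),k.sum())
# orthophoto 5px/mm: y from -.203(left) to -.293, z .125..0.035 on plane vertical
y=np.arange(-.203,-.294,-.0002); z=np.arange(.135,.035,-.0002); YY,ZZ=np.meshgrid(y,z)
XX=c[2]+c[0]*(YY+.248)
uv=proj(f,np.c_[XX.ravel(),YY.ravel(),ZZ.ravel()]).reshape(*YY.shape,2).astype(np.float32)
o=cv2.remap(f["color"],uv,None,cv2.INTER_CUBIC); cv2.imwrite("pics/o1.png",o[:,:,::-1]); print(o.shape)
E
```

```text
plane x= 0.5759 + -0.0013 dy + 0.0022 dz 1420 0.0005285027310257032 yaw deg 0.07368401334754873
-0.288 0.5801683595274408 238
-0.208 0.5821697679847161 174
(500, 455, 3)
```

View pics/o1.png

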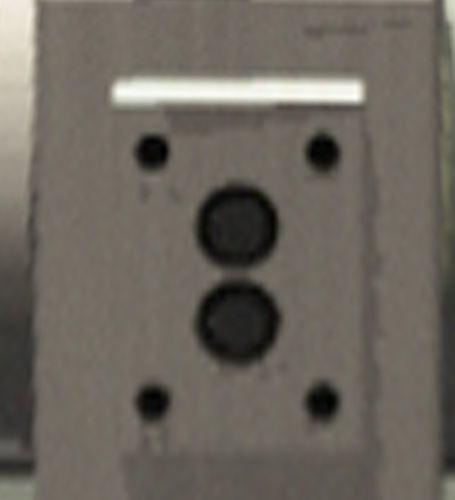

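The orthophoto shows the pad at columns 112–364 and rows 104–452, with the bolt holes centred on column 238. The pad centre is therefore y = -0.2506, z ≈ 0.0795 (nominal 0.080), face x ≈ 0.576, yaw ≈ 0. Back to the block.

>>> arm_command(targets=[[40,0,0,4,0,0],[45,0,0,4,0,0],[45,0,0,4,0,0],[45,0,0,4,0,0],[48,0,0,0,0,1.5],[48,0,0,0,0,1.5],[48,0,0,0,0,1.5],[48,0,0,0,0,1.5]])

```text
clock: 7.7
position: [0.4351, 0.1184, 0.2659]
tool_rot: [-3.125, 0.019, 1.454]
force: [1.5, 0.0, 1.2]
grip_width: 0.0854
```

```bash
python3 - <<'E'
from h import *
delta([.5605,.2283,.23],75.9)
E
```

```text
shift [124.4 112.3  31.6] turn [-0.9   1.17  7.42] | pos [0.4351 0.1184 0.2659] rpy [-179.02    1.11   83.33] F [1.54 0.05 1.2 ] grip 0.0854 t 7.7
```

>>> arm_command(targets=[[31,28,8,-0.3,0.3,2],[30,28,8,-0.3,0.3,2],[30,28,8,-0.3,0.3,2],[28,28,8,0,0.3,1.4],[0,0,0,0,0,0],[0,0,0,0,0,0]])

```text
clock: 8.3
position: [0.5629, 0.2392, 0.2253]
tool_rot: [-3.138, 0.007, 1.343]
force: [-1.3, 0.7, 0.4]
grip_width: 0.0854
```

```bash
python3 - <<'E'
from h import *
f=grab("wrist"); P,u,v=cloud(f)
q=P[:,:2]-[.5605,.2283]
m=(np.hypot(*q.T)<.045)&(abs(P[:,2]-.115)<.004); B=P[m]
print(m.sum(),np.median(B[:,2]),cv2.minAreaRect(B[:,:2].astype(np.float32)*1000))
# colour-free contour refine
msk=np.zeros((480,640),np.uint8); msk[v[m],u[m]]=255
c=max(cv2.findContours(msk,cv2.RETR_EXTERNAL,cv2.CHAIN_APPROX_NONE)[0],key=cv2.contourArea)
w=world(f,c[:,0].astype(float),z=np.full(len(c),.115)); print(cv2.minAreaRect(w[:,:2].astype(np.float32)*1000))
delta([.5605,.2283,.096],75.9)
E
```

```text
3728 0.11477661663297171 ((560.578125, 228.2191162109375), (50.13691711425781, 40.15848159790039), 75.64386749267578)
((559.9102172851562, 228.5397491455078), (49.55298614501953, 40.40106201171875), 75.47151184082031)
shift [-10.5   1.  129.5] turn [-0.23  0.36  1.05] | pos [0.5626 0.2394 0.2254] rpy [-179.77    0.35   76.95] F [-1.12  0.84  0.31] grip 0.0851 t 8.35
```

>>> arm_command(targets=[[-5,1,10,-0.1,0.2,0.7],[-5,0,25,0,0.2,0.6],[0,0,25,0,0,0],[0,0,10,0,0,0],[0,0,0,0,0,0],[0,0,0,0,0,0]])

```text
clock: 8.95
position: [0.5585, 0.2269, 0.1544]
tool_rot: [-3.141, -0.001, 1.317]
force: [0.5, 0.1, 0.5]
grip_width: 0.0855
```

```bash
python3 - <<'E'
from h import *
delta([.5604,.2283,.096],75.65)
E
```

```text
shift [ 1.8  1.5 58.4] turn [-0.01 -0.05 -0.17] | pos [0.5585 0.2269 0.1544] rpy [-1.7999e+02 -5.0000e-02  7.5480e+01] F [0.45 0.08 0.47] grip 0.0855 t 8.95
```

>>> arm_command(targets=[[2,1.5,15,0,0,-0.2],[0,0,17,0,0,0],[0,0,15,0,0,0],[0,0,8,0,0,0],[0,0,0,0,0,0],[0,0,0,0,0,0]])

```text
clock: 9.55
position: [0.5627, 0.2297, 0.0994]
tool_rot: [3.137, -0.005, 1.322]
force: [-0.0, -0.9, 0.5]
grip_width: 0.0853
```

```bash
python3 - <<'E'
from h import *
delta([.5604,.2283,.096],75.65)
E
```

```text
shift [-2.  -1.9  3.4] turn [ 0.26 -0.28  0.07] | pos [0.5627 0.2297 0.0994] rpy [179.74  -0.28  75.72] F [-0.02 -0.89  0.54] grip 0.0853 t 9.55
```

>>> arm_command(targets=[[-2,-2,3.5,0.3,-0.3,0],[0,0,0,0,0,0],[0,0,0,0,0,0]])

```text
clock: 9.85
position: [0.5607, 0.2285, 0.0971]
tool_rot: [3.141, -0.001, 1.322]
force: [0.3, 0.4, -1.2]
grip_width: 0.0851
```

>>> arm_command(targets=[[0,0,0,0,0,0],[0,0,0,0,0,0],[0,0,0,0,0,0],[0,0,0,0,0,0],[0,0,0,0,0,0],[0,0,0,0,0,0]], grip=0, grip_force=40)

```text
clock: 10.45
position: [0.561, 0.2286, 0.0978]
tool_rot: [3.14, -0.001, 1.322]
force: [-0.1, 0.6, 0.7]
grip_width: 0.0496
```

Gripped at 49.6 mm with little force. I'll raise the grip force, let it settle, then lift gently.

>>> arm_command(targets=[[0,0,0,0,0,0],[0,0,0,0,0,0],[0,0,0,0,0,0]], grip=0, grip_force=90)

```text
clock: 10.75
position: [0.561, 0.2286, 0.098]
tool_rot: [3.14, -0.001, 1.322]
force: [-0.6, 0.3, 0.6]
grip_width: 0.0488
```

>>> arm_command(targets=[[0,0,-3,0,0,0],[0,0,-6,0,0,0],[0,0,-10,0,0,0],[0,0,-5,0,0,0],[0,0,0,0,0,0],[0,0,0,0,0,0]])

```text
clock: 11.35
position: [0.5606, 0.2284, 0.1239]
tool_rot: [3.141, -0.001, 1.322]
force: [-0.3, 1.1, -4.3]
grip_width: 0.0489
```

>>> arm_command(targets=[[0,0,-15,0,0,0],[0,0,-25,0,0,0],[0,0,-30,0,0,0],[-20,-15,-10,0,0,-1],[-30,-20,0,0,0,-2],[-40,-20,0,0,0,-2],[-40,-15,0,0,0,-2],[-40,-10,0,0,0,-2]])

```text
clock: 12.15
position: [0.4488, 0.0774, 0.2118]
tool_rot: [3.138, -0.003, 1.491]
force: [1.5, 0.1, -4.0]
grip_width: 0.0486
```

```bash
python3 - <<'E'
from h import *
delta([.47,-.2506,.2],90)
E
```

```text
shift [-325.3   47.4   10.9] turn [ 0.23 -0.18 -4.59] | pos [0.4488 0.0774 0.2118] rpy [179.77  -0.19  85.41] F [ 1.53  0.11 -3.97] grip 0.0486 t 12.15
```

>>> arm_command(targets=[[-42,4,0,0,0,-0.8],[-45,4,0,0,0,-0.8],[-48,4,0,0,0,-0.8],[-48,3,0,0,0,-0.8],[-45,3,0,0,0,-0.7],[-35,2,0,0,0,-0.7],[-20,0,0,0,0,0],[0,0,0,0,0,0]])

```text
clock: 12.95
position: [0.4538, -0.2231, 0.2191]
tool_rot: [3.129, -0.002, 1.571]
force: [-0.2, 0.4, -3.7]
grip_width: 0.0487
```

```bash
python3 - <<'E'
from h import *
delta([.47,-.2506,.2],90)
E
```

```text
shift [-27.6  16.   19.2] turn [ 0.7  -0.1   0.02] | pos [ 0.4538 -0.2231  0.2191] rpy [ 1.793e+02 -1.000e-01  9.002e+01] F [-0.23  0.42 -3.7 ] grip 0.0487 t 12.95
```

>>> arm_command(targets=[[-13,8,10,0.7,0,0],[-14,8,20,0,0,0],[0,5,25,0,0,0],[0,5,25,0,0,0],[0,5,20,0,0,0],[0,0,12,0,0,0],[0,0,0,0,0,0],[0,0,0,0,0,0]])

```text
clock: 13.75
position: [0.4882, -0.2484, 0.1095]
tool_rot: [3.136, -0.002, 1.572]
force: [0.2, 0.3, -4.3]
grip_width: 0.0486
```

```bash
python3 - <<'E'
from h import *
delta([.54,-.2506,.098],90.05)
E
```

```text
shift [-2.3 51.7 11.8] turn [ 0.31 -0.12  0.03] | pos [ 0.4882 -0.2484  0.1095] rpy [ 1.7969e+02 -1.2000e-01  9.0080e+01] F [ 0.25  0.32 -4.34] grip 0.0486 t 13.75
```

>>> arm_command(targets=[[-2,12,6,0.3,-0.1,0],[0,15,5,0,0,0],[0,15,0,0,0,0],[0,8,0,0,0,0],[0,0,0,0,0,0],[0,0,0,0,0,0]])

```text
clock: 14.35
position: [0.5405, -0.2509, 0.105]
tool_rot: [3.136, 0.002, 1.572]
force: [-1.8, -0.1, -4.2]
grip_width: 0.0491
```

```bash
python3 - <<'E'
from h import *
delta([.54,-.2506,.098],90.05)
f=grab("wrist"); P,u,v=cloud(f)
B=(abs(P[:,2]-.115)<.004)&(abs(P[:,1]+.25)<.04)&(P[:,0]>.49)&(P[:,0]<.57); w=P[B]
print(B.sum(), cv2.minAreaRect(w[:,:2].astype(np.float32)*1000) if B.sum()>5 else '')
s=grab("side"); t=grab("top")
a=cv2.resize(f["color"][200:480,160:480],(400,350),interpolation=cv2.INTER_CUBIC)
c=proj(t,[[.56,-.25,.115]])[0].astype(int); b=cv2.resize(t["color"][c[1]-35:c[1]+35,c[0]-40:c[0]+40],(400,350),interpolation=cv2.INTER_CUBIC)
print(c); cv2.imwrite("pics/n1.png",np.hstack([a,b])[:,:,::-1])
E
```

```text
shift [ 0.3 -0.6  7. ] turn [ 0.34  0.1  -0.01] | pos [ 0.5405 -0.2509  0.105 ] rpy [1.7966e+02 1.0000e-01 9.0040e+01] F [-1.76 -0.08 -4.16] grip 0.0491 t 14.35
1895 ((526.3075561523438, -251.75009155273438), (76.47935485839844, 14.296224594116211), 89.95381164550781)
[447 241]
```

View pics/n1.png

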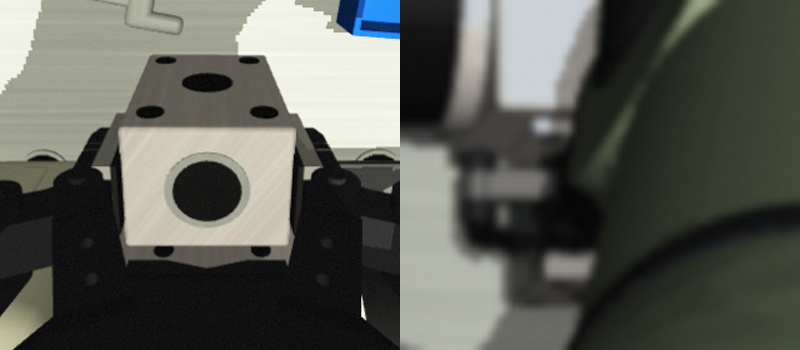

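On the left, the block's top sits over the pad, with the pad's upper bolt holes at crop (163,250) and (261,250). In the top view the arm hides the pad. I'll compare lateral positions numerically in this same wrist frame.

```bash
python3 - <<'E'
from h import *
f=load("wrist"); g=cv2.cvtColor(f["color"],cv2.COLOR_RGB2GRAY)
zt=.115+.105-.098
# block top edges at rows mid
for r in (312,330,350,370,388):
    row=g[r].astype(int); c=np.where(row>150)[0]; c=c[(c>250)&(c<405)]
    if len(c): w=world(f,[(c.min()-.5,r),(c.max()+.5,r)],z=[zt]*2); print(r,c.min(),c.max(),w.round(4).tolist(),"mid y",w[:,1].mean().round(4))
# pad holes: rectified on plane x=.5759
y=np.arange(-.215,-.287,-.0002); z=np.arange(.122,.094,-.0002); Y,Z=np.meshgrid(y,z)
uv=proj(f,np.c_[np.full(Y.size,.5759),Y.ravel(),Z.ravel()]).reshape(*Y.shape,2).astype(np.float32)
o=cv2.remap(f["color"],uv,None,cv2.INTER_CUBIC); e=cv2.resize(o,None,fx=2,fy=2)
a=cv2.resize(f["color"][370:430,240:420],(720,240),interpolation=cv2.INTER_CUBIC)
cv2.imwrite("pics/n2.png",np.vstack([a,e[:, :720]])[:,:,::-1]); print(e.shape)
E
```

```text
312 256 395 [[0.524, -0.2759, 0.122], [0.524, -0.2273, 0.122]] mid y -0.2516
330 258 393 [[0.5311, -0.2756, 0.122], [0.5311, -0.2276, 0.122]] mid y -0.2516
350 259 392 [[0.5393, -0.2758, 0.122], [0.5393, -0.2275, 0.122]] mid y -0.2516
370 260 391 [[0.5478, -0.2759, 0.122], [0.5478, -0.2274, 0.122]] mid y -0.2516
388 261 390 [[0.5557, -0.276, 0.122], [0.5557, -0.2274, 0.122]] mid y -0.2517
(280, 720, 3)
```

View pics/n2.png

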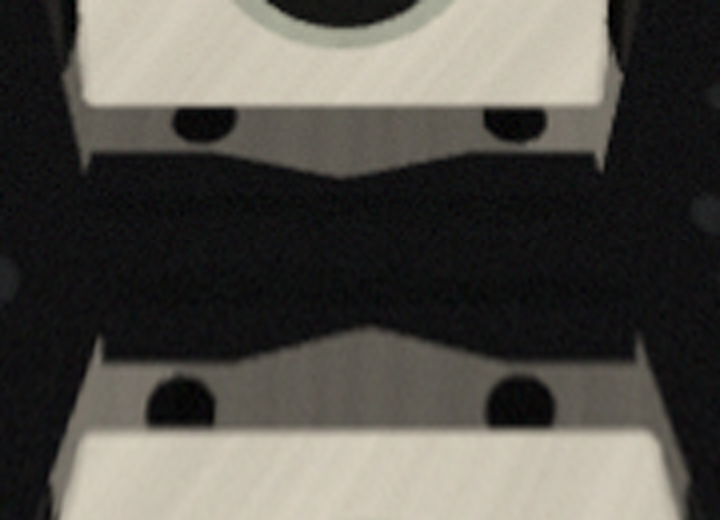

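In the same frame, the pad holes are centred at y = -0.2501, 34 mm apart as before. The block's centre is at -0.2516. The edges are parallel, so I'll shift +1.4 mm laterally and drop 7 mm to the grasp height.

>>> arm_command(targets=[[1,0,4,0.3,0,0],[0.4,0,3,0,0.1,0],[0,0,0,0,0,0],[0,0,0,0,0,0]])

```text
clock: 14.9
position: [0.5393, -0.2496, 0.097]
tool_rot: [-3.141, -0.001, 1.57]
force: [-0.4, 1.1, -3.4]
grip_width: 0.0488
```

```bash
python3 - <<'E'
from h import *
delta([.55,-.2496,.098],90.05)
E
```

```text
shift [ 0.  10.7 -1. ] turn [-0.06 -0.03 -0.07] | pos [ 0.5393 -0.2496  0.097 ] rpy [-1.7994e+02 -3.0000e-02  8.9980e+01] F [-0.39  1.05 -3.4 ] grip 0.0488 t 14.9
```

>>> arm_command(targets=[[0,3,-0.5,0,0,0],[0,3,-0.5,0,0,0],[0,3,0,0,0,0],[0,1.5,0,0,0,0],[0,0,0,0,0,0],[0,0,0,0,0,0]])

```text
clock: 15.5
position: [0.5511, -0.2496, 0.0982]
tool_rot: [-3.141, -0.0, 1.571]
force: [0.4, 0.3, -3.7]
grip_width: 0.0489
```

>>> arm_command(targets=[[0,1,0,0,0,0],[0,1,0,0,0,0],[0,1,0,0,0,0],[0,0,0,0,0,0]])

```text
clock: 15.9
position: [0.5542, -0.2497, 0.0982]
tool_rot: [-3.141, -0.0, 1.57]
force: [0.6, 0.1, -4.3]
grip_width: 0.0489
```

```bash
python3 - <<'E'
from h import *
delta([.556,-.2496,.098],90.05); print(bot.observe()["moment"])
E
```

```text
shift [0.1 1.8 0.2] turn [-0.05 -0.02 -0.07] | pos [ 0.5542 -0.2497  0.0982] rpy [-1.7995e+02 -2.0000e-02  8.9980e+01] F [ 0.58  0.12 -4.26] grip 0.0489 t 15.9
[-0.00785051  0.05122148  0.011041  ]
```

>>> arm_command(targets=[[0,0.6,0,0,0,0],[0,0.6,0,0,0,0],[0,0.6,0,0,0,0],[0,0,0,0,0,0]])

```text
clock: 16.3
position: [0.556, -0.2497, 0.0981]
tool_rot: [-3.141, -0.0, 1.57]
force: [0.4, 0.8, -3.9]
grip_width: 0.0488
```

>>> arm_command(targets=[[0,0.6,0,0,0,0],[0,0.6,0,0,0,0],[0,0,0,0,0,0]])

```text
clock: 16.6
position: [0.5568, -0.2497, 0.098]
tool_rot: [-3.14, -0.001, 1.57]
force: [-1.6, -0.3, -3.4]
grip_width: 0.0487
```

Contact seems to be starting at x ≈ 0.5563. I'll press in small steps.

>>> arm_command(targets=[[0,0.7,0,0,0,0],[0,0.6,0,0,0,0],[0,0,0,0,0,0]])

```text
clock: 16.9
position: [0.5573, -0.2497, 0.0979]
tool_rot: [-3.138, -0.001, 1.57]
force: [-3.3, 0.2, -2.4]
grip_width: 0.0483
```

```bash
python3 - <<'E'
from h import *
delta([.556,-.2496,.098],90.05); print(bot.observe()["moment"])
f=grab("wrist"); a=cv2.resize(f["color"][300:440,230:430],(800,560),interpolation=cv2.INTER_CUBIC); cv2.imwrite("pics/p1.png",a[:,:,::-1])
E
```

```text
shift [ 0.1 -1.3 -0.1] turn [-0.22 -0.06 -0.09] | pos [ 0.5573 -0.2497  0.0979] rpy [-1.7978e+02 -6.0000e-02  8.9960e+01] F [-3.32  0.21 -2.42] grip 0.0483 t 16.9
[0.11153779 0.68404586 0.12223534]
```

View pics/p1.png

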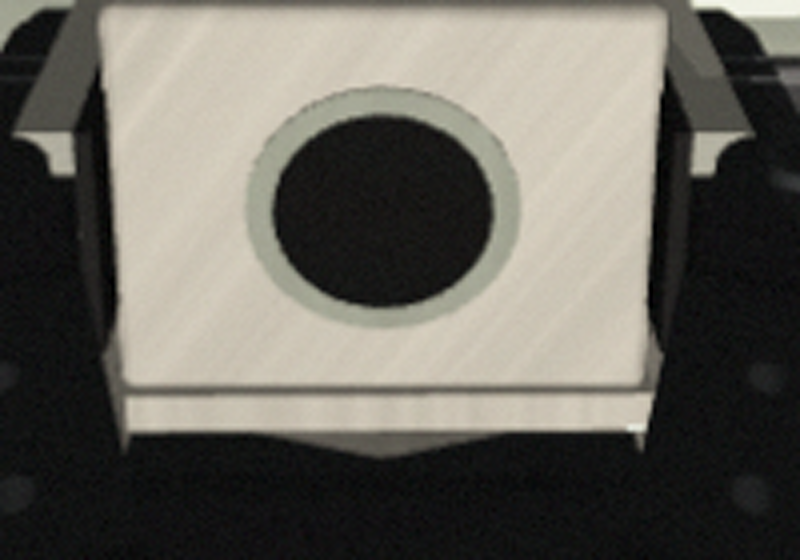

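The block's top edge spans columns 118–653 at row 386. The pad's top strip directly behind it spans about 126–657 at rows 392–432. They are flush to about 0.5 mm, with the pad slightly to +y. I'll make a small correction and level the tool, then press on.

>>> arm_command(targets=[[0.5,0,0,-0.2,0,0],[0,0.8,0,-0.1,0,0],[0,0.8,0,-0.1,0,0],[0,0,0,0,0,0],[0,0,0,0,0,0]])

```text
clock: 17.45
position: [0.5574, -0.2494, 0.0976]
tool_rot: [3.14, -0.001, 1.57]
force: [-4.0, -1.0, -1.6]
grip_width: 0.0489
```

```bash
python3 - <<'E'
from h import *
delta([.556,-.2493,.098],90.05); print(bot.observe()["moment"])
E
```

```text
shift [ 0.1 -1.4 -0.4] turn [ 0.07 -0.08 -0.12] | pos [ 0.5574 -0.2494  0.0976] rpy [ 1.7993e+02 -8.0000e-02  8.9930e+01] F [-3.98 -1.04 -1.64] grip 0.0489 t 17.45
[0.01592622 0.8997991  0.09410322]
```

>>> arm_command(targets=[[0,1,-0.3,0,0,-0.1],[0,1,-0.2,-0.05,0,0],[0,1,0,-0.05,0,0],[0,0.5,0,0,0,0]])

```text
clock: 17.85
position: [0.5584, -0.2494, 0.0974]
tool_rot: [-3.14, -0.002, 1.571]
force: [-7.2, 0.0, -0.3]
grip_width: 0.0489
```

```bash
python3 - <<'E'
from h import *
delta([.556,-.2493,.098],90.05); print(bot.observe()["moment"])
E
```

```text
shift [ 0.1 -2.4 -0.6] turn [-0.1  -0.13 -0.04] | pos [ 0.5584 -0.2494  0.0974] rpy [-1.799e+02 -1.300e-01  9.001e+01] F [-7.2   0.05 -0.32] grip 0.0489 t 17.85
[0.13064077 1.45952078 0.15701483]
```

>>> arm_command(targets=[[0,0.7,-0.8,-0.1,0,0],[0,0.7,-0.6,-0.1,0,0],[0,0.7,-0.4,-0.1,0,0],[0,0.7,-0.2,0,0,0]])

```text
clock: 18.25
position: [0.558, -0.2494, 0.0977]
tool_rot: [-3.139, -0.004, 1.57]
force: [-7.0, -0.7, -1.2]
grip_width: 0.0488
```

```bash
python3 - <<'E'
from h import *
delta([.556,-.2493,.098],90.05); print(bot.observe()["moment"])
E
```

```text
shift [ 0.1 -2.  -0.2] turn [-0.16 -0.21 -0.07] | pos [ 0.558  -0.2494  0.0977] rpy [-179.84   -0.21   89.98] F [-7.02 -0.69 -1.25] grip 0.0488 t 18.25
[0.06671402 1.26051894 0.12497734]
```

>>> arm_command(targets=[[0,1,-0.4,-0.1,-0.1,0],[0,1.2,-0.4,-0.15,-0.15,0],[0,1.2,-0.4,-0.2,-0.2,0],[0,1.2,-0.4,-0.2,-0.2,0],[0,1.2,-0.4,-0.2,-0.2,0],[0,1.2,-0.4,-0.2,-0.2,0]])

```text
clock: 18.85
position: [0.5588, -0.2493, 0.0979]
tool_rot: [3.138, 0.012, 1.569]
force: [-10.7, 1.1, -1.7]
grip_width: 0.0487
```

```bash
python3 - <<'E'
from h import *
delta([.556,-.2493,.098],90.05); print(bot.observe()["moment"])
E
```

```text
shift [-0.  -2.8 -0.1] turn [ 0.19  0.71 -0.14] | pos [ 0.5588 -0.2493  0.0979] rpy [179.81   0.71  89.91] F [-10.66   1.09  -1.71] grip 0.0487 t 18.85
[0.11985618 2.14885233 0.16644989]
```

>>> arm_command(targets=[[0,1.2,-0.3,0,0.4,-0.1],[0,1.2,-0.2,0,0.3,-0.05],[0,1.3,-0.2,0,0,0],[0,1.3,-0.2,0,0,0]])

```text
clock: 19.25
position: [0.5591, -0.2492, 0.0975]
tool_rot: [-3.136, -0.002, 1.571]
force: [-11.8, 0.8, 0.7]
grip_width: 0.0487
```

```bash
python3 - <<'E'
from h import *
delta([.556,-.2493,.098],90.05); print(bot.observe()["moment"])
E
```

```text
shift [-0.1 -3.1 -0.5] turn [-0.33 -0.11 -0.02] | pos [ 0.5591 -0.2492  0.0975] rpy [-1.7967e+02 -1.1000e-01  9.0030e+01] F [-11.81   0.81   0.66] grip 0.0487 t 19.25
[0.23824768 2.09871946 0.24315308]
```

>>> arm_command(targets=[[0,1.2,-0.8,-0.2,0,0],[0,1.2,-0.6,-0.1,0,0],[0,1.2,-0.4,-0.1,0,0],[0,1.2,-0.3,-0.1,0,0],[0,1.2,-0.3,-0.1,0,0]])

```text
clock: 19.75
position: [0.5589, -0.2492, 0.0976]
tool_rot: [-3.134, -0.005, 1.57]
force: [-9.6, 0.7, -0.3]
grip_width: 0.049
```

```bash
python3 - <<'E'
from h import *
delta([.556,-.2493,.098],90.05); print(bot.observe()["moment"])
f=grab("wrist"); delta([.556,-.2493,.098],90.05)
a=cv2.resize(f["color"][300:440,230:430],(800,560),interpolation=cv2.INTER_CUBIC); cv2.imwrite("pics/p2.png",a[:,:,::-1])
E
```

```text
shift [-0.1 -2.9 -0.4] turn [-0.44 -0.27 -0.09] | pos [ 0.5589 -0.2492  0.0976] rpy [-179.56   -0.27   89.96] F [-9.63  0.67 -0.26] grip 0.049 t 19.75
[0.21747995 1.92372911 0.27760612]
shift [-0.2 -3.  -0.4] turn [-0.44 -0.27 -0.09] | pos [ 0.559  -0.2491  0.0975] rpy [-179.56   -0.27   89.96] F [-10.63   0.37  -1.36] grip 0.0489 t 19.8
```

View pics/p2.png

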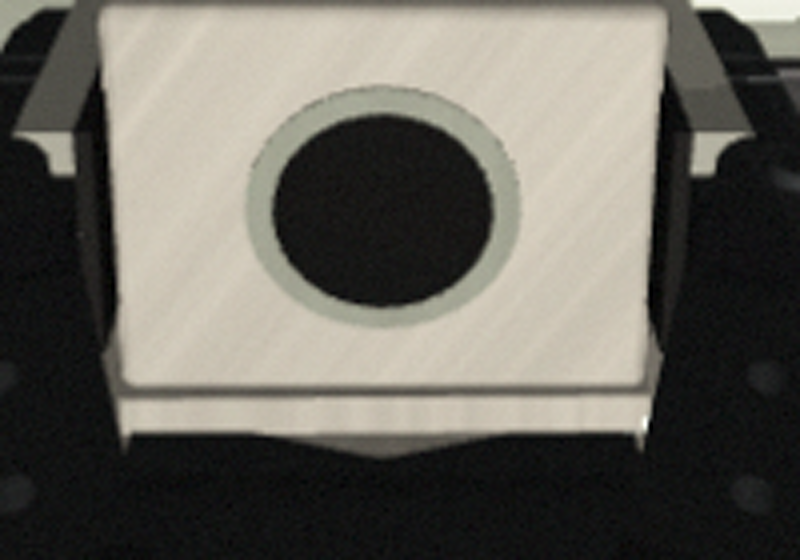

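Seen from above, the pad strip (121–650) lines up with the block (118–653). The tool has pitched about 0.4° under load, so I'll level it while keeping the push.

>>> arm_command(targets=[[0,1.2,-0.6,-0.3,-0.1,0],[0,1.2,-0.5,-0.3,-0.1,0],[0,1.2,-0.4,-0.2,0,0],[0,1.3,-0.3,-0.15,0,0],[0,1.3,-0.3,-0.15,0,0]])

```text
clock: 20.3
position: [0.559, -0.2492, 0.0974]
tool_rot: [-3.141, -0.004, 1.569]
force: [-10.2, 1.2, 0.9]
grip_width: 0.0489
```

```bash
python3 - <<'E'
from h import *
for i in range(5):
    delta([.556,-.2493,.098],90.05); print(bot.observe()["moment"].round(3)); bot.grab_frame("top"); bot.grab_frame("top")
E
```

```text
shift [-0.1 -3.  -0.6] turn [-0.01 -0.21 -0.16] | pos [ 0.559  -0.2492  0.0974] rpy [-179.99   -0.21   89.89] F [-10.16   1.18   0.87] grip 0.0489 t 20.3
[0.119 2.115 0.281]
shift [-0.1 -3.  -0.5] turn [-0.02 -0.21 -0.16] | pos [ 0.559  -0.2492  0.0975] rpy [-179.98   -0.21   89.89] F [-9.43 -0.11 -1.13] grip 0.0489 t 20.4
[0.136 2.107 0.236]
shift [-0.1 -3.  -0.6] turn [-0.02 -0.21 -0.16] | pos [ 0.559  -0.2492  0.0974] rpy [-179.98   -0.21   89.89] F [-10.02  -0.03  -0.37] grip 0.0484 t 20.5
[0.189 2.071 0.224]
shift [-0.2 -3.  -0.5] turn [-0.02 -0.21 -0.16] | pos [ 0.559  -0.2491  0.0975] rpy [-179.98   -0.21   89.89] F [-11.2   -0.14  -0.37] grip 0.0489 t 20.6
[0.111 2.078 0.26 ]
shift [-0.1 -3.  -0.6] turn [-0.01 -0.21 -0.16] | pos [ 0.559  -0.2492  0.0974] rpy [-179.99   -0.21   89.89] F [-10.93  -0.21  -0.36] grip 0.049 t 20.7
[0.096 2.116 0.282]
```

>>> arm_command(targets=[[0,1.4,-1.0,-0.15,-0.1,-0.1],[0,1.4,-1.0,-0.15,0,-0.05],[0,1.4,-0.8,-0.15,0,0],[0,1.4,-0.6,-0.15,0,0]])

```text
clock: 21.2
position: [0.5587, -0.2492, 0.098]
tool_rot: [-3.14, -0.004, 1.571]
force: [-9.2, -0.2, -4.3]
grip_width: 0.0492
```

```bash
python3 - <<'E'
from h import *
F=[]
for i in range(6):
    if i%3==0: delta([.556,-.2493,.098],90.05)
    F.append(bot.observe()["force"]); bot.grab_frame("top")
delta([.556,-.2493,.098],90.05);print(np.mean(F,0),np.std(F,0))
E
```

```text
shift [-0.1 -2.7  0. ] turn [-0.08 -0.23 -0.06] | pos [ 0.5587 -0.2492  0.098 ] rpy [-179.92   -0.23   89.99] F [-9.24 -0.23 -4.28] grip 0.0492 t 21.2
shift [-0.2 -2.7 -0. ] turn [-0.09 -0.23 -0.06] | pos [ 0.5587 -0.2491  0.098 ] rpy [-179.91   -0.23   89.99] F [-9.93 -0.45 -5.85] grip 0.049 t 21.35
shift [-0.2 -2.7 -0. ] turn [-0.09 -0.23 -0.06] | pos [ 0.5587 -0.2491  0.098 ] rpy [-179.91   -0.23   89.99] F [-9.69  0.08 -5.8 ] grip 0.0487 t 21.5
[-9.42755562 -0.15661512 -5.23832003] [0.31459529 0.32637425 0.49322189]
```

>>> arm_command(targets=[[0,1.6,-0.4,-0.15,-0.1,0],[0,1.8,-0.4,-0.18,-0.05,0],[0,1.8,-0.4,-0.18,0,0]])

```text
clock: 21.8
position: [0.5597, -0.2491, 0.0979]
tool_rot: [-3.141, -0.003, 1.57]
force: [-12.8, -0.3, 0.8]
grip_width: 0.049
```

```bash
python3 - <<'E'
from h import *
F=[]
for i in range(6):
    if i%3==0: delta([.556,-.2493,.098],90.05)
    F.append(bot.observe()["force"]); bot.grab_frame("top")
delta([.556,-.2493,.098],90.05);print(np.mean(F,0),np.std(F,0))
E
```

```text
shift [-0.2 -3.7 -0.1] turn [-0.05 -0.18 -0.1 ] | pos [ 0.5597 -0.2491  0.0979] rpy [-179.95   -0.18   89.95] F [-12.84  -0.33   0.83] grip 0.049 t 21.8
shift [-0.2 -3.6 -0.1] turn [-0.06 -0.18 -0.1 ] | pos [ 0.5596 -0.2492  0.0979] rpy [-179.94   -0.18   89.95] F [-12.77   1.16   1.15] grip 0.0494 t 21.95
shift [-0.2 -3.6 -0. ] turn [-0.06 -0.18 -0.1 ] | pos [ 0.5596 -0.2491  0.098 ] rpy [-179.94   -0.18   89.95] F [-12.55   0.74   0.04] grip 0.0491 t 22.1
[-12.54200885   0.48058676   0.84383025] [0.25712377 0.55923779 0.46579696]
```

>>> arm_command(targets=[[0,1.6,-0.7,-0.17,0,0],[0,1.65,-0.6,-0.17,0,0]])

```text
clock: 22.3
position: [0.5594, -0.2491, 0.098]
tool_rot: [-3.14, -0.005, 1.569]
force: [-11.4, 0.1, -3.2]
grip_width: 0.0489
```

```bash
python3 - <<'E'
from h import *
F=[]
for i in range(10):
    if i%5==0: delta([.556,-.2493,.098],90.05)
    F.append(bot.observe()["force"]); bot.grab_frame("top")
delta([.556,-.2493,.098],90.05);print(np.mean(F,0),np.std(F,0))
E
```

```text
shift [-0.2 -3.4 -0. ] turn [-0.11 -0.26 -0.14] | pos [ 0.5594 -0.2491  0.098 ] rpy [-179.89   -0.26   89.91] F [-11.41   0.15  -3.22] grip 0.0489 t 22.3
shift [-0.2 -3.4 -0. ] turn [-0.11 -0.26 -0.14] | pos [ 0.5594 -0.2491  0.098 ] rpy [-179.89   -0.26   89.91] F [-12.58   0.16  -4.11] grip 0.0486 t 22.55
shift [-0.2 -3.4 -0. ] turn [-0.11 -0.26 -0.14] | pos [ 0.5594 -0.2491  0.098 ] rpy [-179.89   -0.26   89.91] F [-12.15   0.26  -2.68] grip 0.0489 t 22.8
[-11.98604608   0.1396286   -3.32127062] [0.46256737 0.50345775 0.45663622]
```

```bash
python3 -c "
from h import *
print(bot.job_done())"
```

```text
the job is handed in; nothing more can be done
None
```

The job is handed in. The block is upright with its mounting face on the pad, and the arm is still gripping it and pressing with about 12 N. I pulled the vice jaw about 33 mm open by its knob. Then I gripped the block by its 50 mm ends, lifted it out and brought it up to the pad in steps of about 0.6 mm.

**Last checks:**
- **Push:** 12.0 N on average over 0.5 s (spread about 0.5 N), with the tool steady. The tool had moved about 3 mm past first contact, which fits the buffers.
- **Weight:** the vertical reading of -3.3 N is close to the block's own weight, so the gripper carries it and the pad hardly at all.
- **Height:** the tool is at 98.0 mm, the same as when the block stood in the vice.
- **Flushness:** the last wrist picture, taken before the final levelling, showed the side edges in line within about 0.5 mm. A thin dark line along the top edge could be a chamfer or up to about 0.5 mm of height difference. I didn't settle which.
- **Tilt:** about 0.1° in pitch and yaw and 0.26° in roll.

**What did not go smoothly:**
- **Knob:** pinching it gave a vertical force of about 37 N until I eased the hand up 3 mm. It was the fingers holding the knob, not the gripper's body.
- **Pressing:** before I corrected it, the tool tilted by up to 0.7° and the height drifted by about 0.6 mm.
- **Other things on the bench:** I planned clear of them but took no last picture to confirm that none moved.

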